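# Sort the loose fittings after a titration

### The arm

A 6-joint arm with a two-finger parallel gripper is mounted at the origin on the work surface. World frame = base frame: x ahead of the robot, y to its left, z up, the work surface at z = 0. Lengths are in m, angles in rad, forces in N, time in s.
With the tool pointing down it reaches from about 0.35 to 0.85 m from the base axis. Payload 8.1 kg.
Tool frame: the origin (TCP) lies midway between the tips of the shut fingers; the grasp point (between the pads) lies 19 mm behind it (robot.grip_point_offset is the distance from the TCP to the grasp point, in m); z points along the fingers, y is the line along which they close (so a half turn about z gives the same grasp; the last joint's range is limited). The gripper opens to 93 mm and grips with 3 to 60 N. Pads are 15 mm wide; open, the fingers measure 128 mm over their backs; the gripper's body (75 mm by 188 mm) begins 65 mm behind the grasp point.
Start: joints at [-1.288, 0.13, 1.488, -0, 1.523, -0.085], TCP at [0.216, -0.56, 0.219] pointing down, gripper open.
Joint ranges: [-2.96, 2.96], [-0.89, 2.26], [0.02, 2.5], [-1.34, 4.48], [0, 2.73], [-2.66, 2.66]. Speed limits (rad/s): [2.39, 2.39, 2.79, 3.14, 3.14, 3.14].

### API

Orientations are given as a rotation vector (axis times angle).
In Python, from plant import robot, read_camera, job gives the robot as it stands.
- The arm moves only by the shell command python3 -m inch 'ROWS' [FORCE]. ROWS is JSON, one flat list of numbers, 5 for each row, row after row: the shift along the world's x, y, z in mm, then the turn about the world's z in degrees, then the opening in per cent of the stroke, from 0 (shut) to 100 (fully open). In form: [dx, dy, dz, yaw, hand, dx, dy, dz, yaw, hand, ...]. A call has 1 to 10 rows; each row is the pose to reach, as a shift and turn from the pose commanded when the call began; what a row does not reach only later rows make up. A row lasts 1/12 s, in which the tool goes at most 41.7 mm and 7.16 degrees, less where a joint would pass 70% of its speed; a pose out of reach is approached as far as the arm can. A call with a gripper value outside its range is refused whole. The fingers move at their own pace and stop on an object; FORCE is the grip in N (left out, the last holds). Time passes only in rows, so rows that repeat a pose let the fingers close. It gives the time, the measured TCP pose, the force, the opening and the grip force at its end, in the units of the state.
- robot.read_state(): the state, without advancing time (a new reading comes with each control period).
- read_camera(name): name is "scene" or "side" or "wrist"; returns a dict with "image" (420x560x3 uint8, blue, green, red), "K" (3x3 intrinsics, pixels), "D" ([k1, k2, p1, p2, k3] as OpenCV has them; the pictures are not rectified), "extrinsics" (4x4, takes a point from world to camera coordinates); the wrist camera has in their place "mount" (4x4, takes a point from camera to tool coordinates, whose origin is the TCP and whose axes are the flange's). Camera axes: x right, y down, z forward; pixel columns grow to the right and rows downward; lengths in m; the calibration is good to about 2 mm. A picture is of the moment at which its call begins: read the wrist's pose just before it. There is no depth.
- job.close_job(): hands the job in; it is judged then, once.
The state is a dict: "t": time; "q": joint angles; "dq": joint speeds; "joint_torque": joint torques, N m; "tool_pos": TCP position; "orientation": TCP orientation; "force": force on the tool from outside, world axes, zero at the start; "wrist_torque": the same for the moment, N m; "opening": finger opening in m; "gripper_force": force on a finger pad.
Only numpy, scipy, OpenCV 4.12 (cv2) and the standard library are available. Lean on these libraries where they do the work, as an engineer would, in place of code of your own. Each camera call takes 0.05 s, during which the arm holds its last target. There are 200 camera calls.

### The job

Tidy the bench after the titration: put the loose rubber stopper into the bin that already holds a stopper, and the loose boss head (the metal rod clamp with two thumbscrews) into the bin that already holds a boss head. Leave the porcelain crucible, the glass flask and the wash bottle standing where they are.

Things in the scene. Friction and masses are not known exactly. Their poses are not given: they have to be found in the camera images.
- stopper: The loose dark rubber stopper on the bench: a solid tapered plug 38 mm high, 48 mm across at the top and 40 mm across at the foot, standing on its narrow end, about 65 g. Origin: centre of its underside; z up along its axis.
- boss: The loose boss head on the bench: a cast aluminium rod clamp lying flat. Its plain middle block, the place to grip, is 30 mm long (x), 26 mm wide (y) and 28 mm high, with clear flat sides facing its own +y and -y. A 22 mm jaw and a dark thumbscrew follow at each end along its x axis (overall 94 mm long, 26 mm wide, 28 mm high), balanced about the middle; about 160 g. Origin: centre of the underside of the middle block; z up.
- stopper_bin: The bin for stoppers: open grey plastic box fixed to the bench, 220 mm (its x) by 160 mm (its y) by 55 mm high, walls and floor 4 mm thick. Origin: centre of its underside; z up. A stopper like the loose one already stands loose in its +x half, 50 to 65 mm from the centre, up to 30 mm off the middle line; the -x half (the end nearer the robot) is empty. The two bins look alike but for what lies in them, and either may be on the left.
- boss_bin: The bin for boss heads: the same kind of box as the stopper bin, same size and origin. A boss head like the loose one already lies loose in its +x half, crosswise, 50 to 65 mm from the centre; the -x half (the end nearer the robot) is empty.
- crucible: Bystander: white porcelain crucible, a small hollow cup 36 mm high and 40 mm across the rim, standing loose in line with the stopper and the boss head, at least about 100 mm from either. Origin: centre of its underside.
- flask: Bystander: clear glass conical flask, 64 mm across the foot and 105 mm high, standing loose on the robot's right, nearer the robot than the bins. Origin: centre of its underside.
- wash_bottle: Bystander: white plastic wash bottle with a blue cap and a bent spout, 62 mm across and 168 mm high, standing loose on the robot's left, nearer the robot than the bins. Origin: centre of its underside.
Not all that is in view belongs to the job. What is shaped like the stopper but orange or yellow is not meant.

How it is judged:
By the outcome, as a careful person would: the job done as asked, in the order asked, and still so for the second after the job is handed in, with the robot touching nothing.
It also fails if it takes over 51 s, if anything falls off the work surface, if the arm or the gripper's body presses on something with over 40 N, if the wrist force passes 120 N, or if a joint passes its speed limit or range.

## Working session

There is one attempt and no reset: what is moved stays moved. The work goes in short steps, Python scripts to look and compute and a shell command to move; the robot and the scene stay as the last step left them, time stands still between calls to the robot, and variables do not carry over. Pictures are saved under pics/ and viewed, at most 10 in all, crops included, and the job is handed in when it is done.

```bash
mkdir -p pics; cat > h.py <<'E'
import cv2,numpy as np
from plant import robot,read_camera,job
from scipy.spatial.transform import Rotation as R
def cam(n):
    s=robot.read_state(); c=read_camera(n)
    if n=="wrist":
        T=np.eye(4);T[:3,:3]=R.from_rotvec(s["orientation"]).as_matrix();T[:3,3]=s["tool_pos"]
        c["W"]=T@np.array(c["mount"])
    else: c["W"]=np.linalg.inv(np.array(c["extrinsics"]))
    return c
def ray(c,px,z):
    p=cv2.undistortPoints(np.array(px,float).reshape(-1,1,2),np.array(c["K"],float),np.array(c["D"],float)).reshape(-1,2)
    d=np.c_[p,np.ones(len(p))]@c["W"][:3,:3].T; o=c["W"][:3,3]
    return o+d*((z-o[2])/d[:,2])[:,None]
E
python3 - <<'E'
from h import *
s=robot.read_state();print(s["t"],s["tool_pos"],s["orientation"],s["opening"])
for n in("scene","side"):
    c=cam(n);cv2.imwrite(f"pics/{n}0.png",c["image"]);print(n,c["W"].round(3).tolist())
E
```

```text
0.0 [ 0.21561705 -0.55932817  0.21761491] [-3.08684763e+00 -5.74200999e-01  2.27324492e-04] 0.09317557379493455
scene [[0.544, 0.678, -0.495, 1.048], [0.839, -0.441, 0.318, -0.318], [-0.003, -0.588, -0.809, 0.916], [0.0, 0.0, 0.0, 1.0]]
side [[0.967, -0.166, 0.191, 0.357], [-0.254, -0.641, 0.724, -0.67], [0.002, -0.749, -0.662, 0.646], [0.0, 0.0, 0.0, 1.0]]
```

View pics/scene0.png

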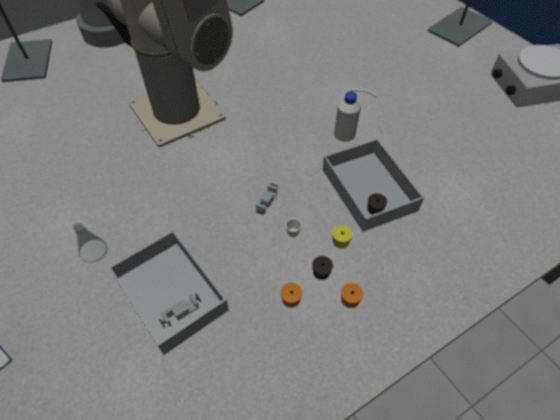

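View pics/side0.png

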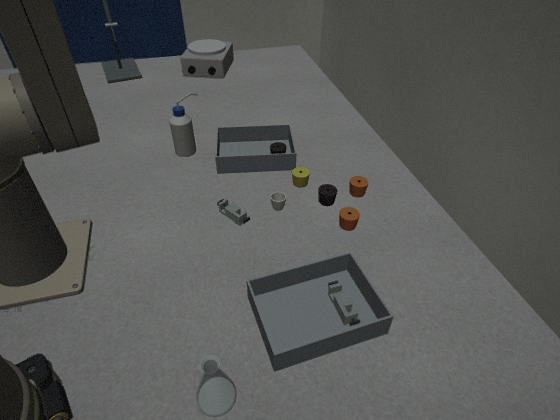

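Scene view, candidates for the stopper: loose dark one (322,267), dark one already in the left bin (377,203), yellow (342,235), orange (291,293) and (352,294). I choose (322,267). Candidates for the boss head: loose one (267,198), binned one in the right bin (180,308). I choose (267,198). The crucible is at (293,227). The left bin is the stopper bin and the right bin is the boss bin.

```bash
python3 - <<'E'
from h import *
c=cam("scene");d=cam("side")
P=lambda n,c,px,z:print(n,ray(c,px,z)[:,:2].round(3).tolist())
P("stop",c,[(322,262)],.038);P("stop",d,[(327,189)],.038)
P("boss,ends",c,[(267,197),(264,209),(274,187)],.02);P("boss",d,[(233,211),(222,203),(246,219)],.02)
P("cruc",c,[(293,223)],.036);P("cruc",d,[(278,198)],.036)
P("yel/or",c,[(342,230),(291,288),(352,289)],.038)
P("binL",c,[(323,158),(378,142),(421,200),(366,227)],.055);P("binL",d,[(217,128),(292,126),(296,154),(217,158)],.055)
P("binR",c,[(113,268),(173,236),(226,305),(166,349)],.055);P("binR",d,[(248,279),(349,257),(390,318),(273,362)],.055)
P("flask",c,[(92,250)],0);P("bottle",c,[(346,133)],0)
im=c["image"];cv2.imwrite("pics/crop1.png",cv2.resize(im[140:320,220:440],None,fx=3.3,fy=3.3,interpolation=2))
E
```

```text
stop [[0.672, 0.042]]
stop [[0.676, 0.038]]
boss,ends [[0.436, 0.045], [0.464, 0.019], [0.418, 0.077]]
boss [[0.437, 0.036], [0.416, 0.072], [0.462, 0.0]]
cruc [[0.548, 0.048]]
cruc [[0.549, 0.037]]
yel/or [[0.628, 0.132], [0.688, -0.052], [0.76, 0.056]]
binL [[0.431, 0.221], [0.464, 0.377], [0.67, 0.335], [0.659, 0.175]]
binL [[0.452, 0.374], [0.671, 0.33], [0.638, 0.183], [0.429, 0.217]]
binR [[0.444, -0.352], [0.439, -0.209], [0.654, -0.19], [0.671, -0.332]]
binR [[0.426, -0.202], [0.633, -0.199], [0.647, -0.347], [0.431, -0.373]]
flask [[0.333, -0.378]]
bottle [[0.348, 0.368]]
```

View pics/crop1.png

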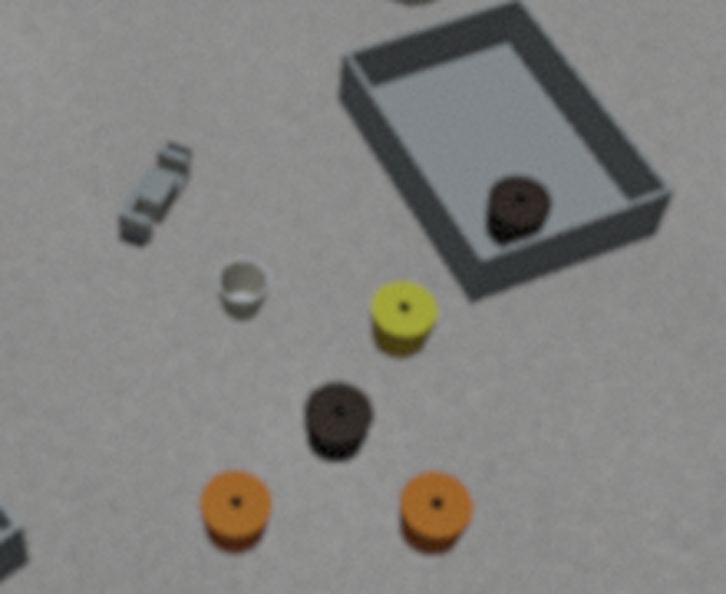

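The crop shows the dark stopper standing on the bench (338,410 in the crop), ringed by yellow and two orange decoys. The choice is confirmed. I'll close the fingers along about 55° to stay clear of them.

```bash
python3 -m inch '[458,599,-48,124,100,458,599,-48,124,100,458,599,-48,124,100,458,599,-48,124,100,458,599,-48,124,100,458,599,-48,124,100,458,599,-48,124,100,458,599,-48,124,100,458,599,-48,124,100,458,599,-48,124,100]'
```

```text
t: 1.03
tool_pos: [0.4691, -0.2276, 0.1921]
orientation: [2.161, 2.28, 0.0]
force: [0.6, -0.3, -0.1]
opening: 0.0928
gripper_force: 0.0
```

```bash
python3 -m inch '[200,261,-21,52,80,200,261,-21,52,80,200,261,-21,52,80,200,261,-21,52,80,200,261,-21,52,80,200,261,-21,52,80,200,261,-21,52,80,200,261,-21,52,80,200,261,-21,52,80,200,261,-21,52,80]'
python3 - <<'E'
from h import *
c=cam("wrist");cv2.imwrite("pics/w1.png",c["image"]);s=robot.read_state()
r=R.from_rotvec(s["orientation"]).as_matrix();print(s["tool_pos"],"yline",np.degrees(np.arctan2(r[1,1],r[0,1])))
im=c["image"].astype(int);m=((im.max(2)<75)).astype(np.uint8)
n,l,st,ce=cv2.connectedComponentsWithStats(m)
for i in range(1,n):
    if st[i,4]>300: print(st[i],ce[i],ray(c,[ce[i]],.03))
E
```

```text
t: 1.87
tool_pos: [0.6684, 0.0336, 0.1695]
orientation: [-0.948, -2.993, 0.001]
force: [0.5, -1.1, -0.1]
opening: 0.0744
gripper_force: 0.0
[0.66803068 0.03201753 0.17017416] yline 54.75453492248983
[ 371    0   49   72 1716] [395.8041958   33.71503497] [[0.61078803 0.19241853 0.03      ]]
[423   0  62  18 780] [450.30384615   6.71794872] [[0.61791412 0.24082106 0.03      ]]
[ 261  179   51   52 2035] [286.36216216 205.11597052] [[0.67771869 0.03767843 0.03      ]]
[    0   192   560   228 60884] [266.59201104 342.94596281] [[ 0.78430804 -0.06024393  0.03      ]]
```

View pics/w1.png

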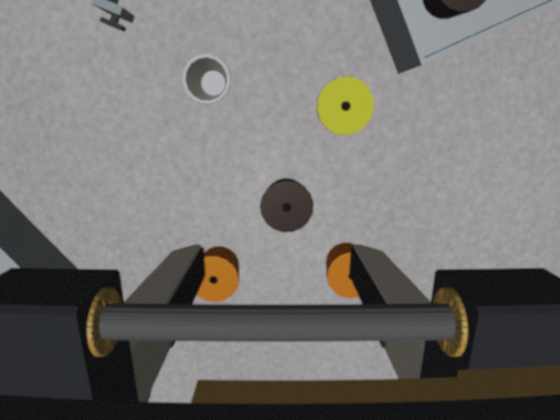

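The wrist view shows the dark stopper at (287,205), between the fingers' line, with the yellow (346,106) and the oranges (213,278) and (350,272) clear of the finger paths. It measures at (0.676, 0.038), matching the scene estimate.

```bash
python3 -m inch '[8,6,-30,0,90,8,6,-70,0,90,8,6,-105,0,90,8,6,-140,0,90,8,6,-164,0,90,8,6,-164,0,90]' 25 && python3 -m inch '[0,0,0,0,20,0,0,0,0,20,0,0,0,0,20,0,0,0,0,20,0,0,0,0,20,0,0,0,0,20,0,0,0,0,20]' 25
```

```text
t: 2.42
tool_pos: [0.6735, 0.0356, 0.003]
orientation: [-0.955, -2.988, 0.002]
force: [0.7, -0.5, 1.1]
opening: 0.0835
gripper_force: 0.0
t: 3.0
tool_pos: [0.6767, 0.0375, 0.0079]
orientation: [0.952, 2.993, 0.0]
force: [-0.5, -0.0, 3.8]
opening: 0.0462
gripper_force: 25.0
```

```bash
python3 -m inch '[0,0,40,0,20,0,0,80,0,20,0,0,120,0,20,-25,33,120,0,20,-49,66,120,0,20,-73,100,120,0,20,-97,134,120,0,20,-121,168,120,0,20,-145,202,120,0,20,-169,236,120,0,20]' && python3 -m inch '[-9,13,0,0,20,-9,13,0,0,20,-9,13,0,0,20]'
python3 - <<'E'
from h import *
c=cam("wrist");cv2.imwrite("pics/w2.png",c["image"]);s=robot.read_state();print(s["tool_pos"],s["opening"],s["gripper_force"])
E
```

```text
t: 3.83
tool_pos: [0.5058, 0.2748, 0.1272]
orientation: [0.953, 2.994, 0.0]
force: [0.1, 0.3, -1.3]
opening: 0.0458
gripper_force: 25.0
t: 4.08
tool_pos: [0.4978, 0.2871, 0.1272]
orientation: [0.949, 2.995, -0.001]
force: [0.3, -0.2, -0.5]
opening: 0.0461
gripper_force: 25.0
[0.4984701  0.28628433 0.12720888] 0.046029241231193965 24.999908507452346
```

View pics/w2.png

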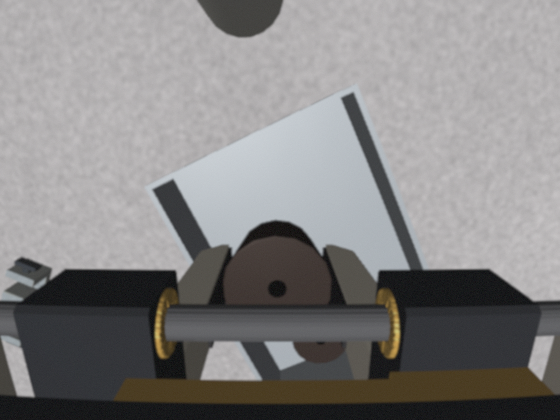

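The stopper is held (277,285) above the empty near half of the stopper bin. The near rim corners are at (152,188) and (357,88), and the resident stopper is behind at (320,350). Lowering and releasing.

```bash
python3 -m inch '[0,0,-35,0,20,0,0,-70,0,20,0,0,-100,0,20,0,0,-112,0,20,0,0,-113,0,20,0,0,-113,0,20]' && python3 -m inch '[0,0,0,0,75,0,0,0,0,75,0,0,0,0,75,0,0,0,0,75,0,0,35,0,75,0,0,75,0,75,0,0,115,0,75,0,0,150,0,75,0,0,150,0,75]'
python3 - <<'E'
from h import *
c=cam("wrist");cv2.imwrite("pics/w3.png",c["image"]);s=robot.read_state();print(s["tool_pos"],s["opening"])
P=lambda n,z,px:print(n,ray(c,px,z).round(3).tolist())
im=c["image"].astype(int);m=((im.max(2)<75)).astype(np.uint8)
E
```

```text
t: 4.63
tool_pos: [0.4988, 0.2853, 0.0138]
orientation: [-0.955, -2.992, 0.002]
force: [0.3, 0.5, 0.7]
opening: 0.0458
gripper_force: 25.0
t: 5.38
tool_pos: [0.5028, 0.2887, 0.1744]
orientation: [0.949, 2.984, 0.015]
force: [0.9, 0.5, 1.5]
opening: 0.0697
gripper_force: 0.0
[0.50161161 0.2881279  0.17063144] 0.06954920435135617
```

View pics/w3.png

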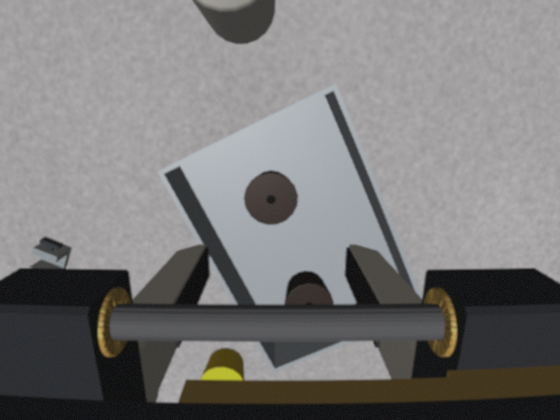

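The stopper now stands upright in the bin's near half at (271,198), with the original behind it at (308,295). Next, hover over the boss head.

```bash
python3 -m inch '[-65,-247,0,-20,75,-65,-247,0,-20,75,-65,-247,0,-20,75,-65,-247,0,-20,75,-65,-247,0,-20,75,-65,-247,0,-20,75,-65,-247,0,-20,75,-65,-247,0,-20,75,-65,-247,0,-20,75,-65,-247,0,-20,75]'
python3 - <<'E'
from h import *
c=cam("wrist");cv2.imwrite("pics/w4.png",c["image"]);s=robot.read_state()
r=R.from_rotvec(s["orientation"]).as_matrix();print(s["tool_pos"],"yline",np.degrees(np.arctan2(r[1,1],r[0,1])))
E
```

```text
t: 6.27
tool_pos: [0.4335, 0.0405, 0.1639]
orientation: [-1.457, -2.783, -0.001]
force: [-0.6, 0.7, -0.2]
opening: 0.0698
gripper_force: 0.0
[0.43346971 0.04074802 0.16391375] yline 34.78591372822262
```

View pics/w4.png

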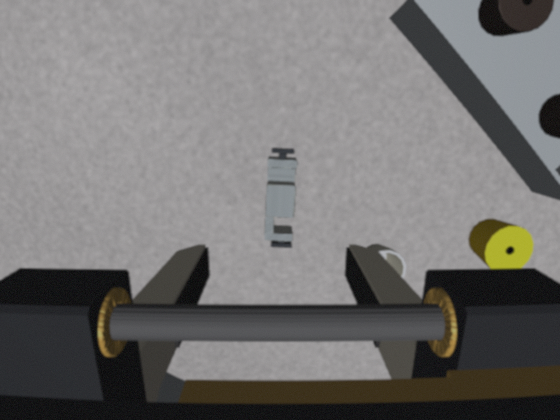

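The boss head lies with its axis vertical in the picture, ends at (283,150) and (281,245), block centre about (282,199). The fingers are square to its sides.

```bash
python3 - <<'E'
from h import *
c=cam("wrist")
a=ray(c,[(283,150),(281,245)],.017);print(a,np.linalg.norm(a[0]-a[1]),a.mean(0),np.degrees(np.arctan2(*(a[0]-a[1])[[1,0]])));print(ray(c,[(282,199)],.028))
for z in (.055,):
  d=cam("scene");P=ray(d,[(113,268),(173,236),(226,305),(166,349)],z);print(P.mean(0))
E
```

```text
[[0.41381026 0.07955668 0.017     ]
 [0.46355432 0.00550743 0.017     ]] 0.08920629067162399 [0.43868229 0.04253206 0.017     ] 123.89201848194884
[[0.43705284 0.04462811 0.028     ]]
[ 0.55200027 -0.27070449  0.055     ]
```

```bash
python3 -m inch '[4,3,-35,0,75,4,3,-75,0,75,4,3,-110,0,75,4,3,-140,0,75,4,3,-160,0,75,4,3,-160,0,75]' 45 && python3 -m inch '[0,0,0,0,0,0,0,0,0,0,0,0,0,0,0,0,0,0,0,0,0,0,0,0,0,0,0,0,0,0,0,0,0,0,0,0,0,0,0,0]' 45
```

```text
t: 6.92
tool_pos: [0.4367, 0.0435, 0.0019]
orientation: [-1.455, -2.782, 0.001]
force: [-0.2, -0.3, -0.2]
opening: 0.0695
gripper_force: 0.0
t: 7.58
tool_pos: [0.4373, 0.0424, 0.0043]
orientation: [1.458, 2.783, -0.0]
force: [-1.3, -0.4, 1.1]
opening: 0.0258
gripper_force: 44.7
```

```bash
python3 -m inch '[0,0,40,0,0,0,0,80,0,0,0,0,122,0,0,7,-40,125,-7,0,14,-80,125,-14,0,21,-120,125,-21,0,28,-160,125,-28,0,35,-200,125,-29,0,43,-240,125,-29,0,50,-280,125,-29,0]' && python3 -m inch '[8,-42,0,0,0,8,-42,0,0,0,8,-42,0,0,0,8,-42,0,0,0]'
python3 - <<'E'
from h import *
c=cam("wrist");cv2.imwrite("pics/w5.png",c["image"]);s=robot.read_state()
r=R.from_rotvec(s["orientation"]).as_matrix();print(s["tool_pos"],"yline",np.degrees(np.arctan2(r[1,1],r[0,1])),s["opening"])
E
```

```text
t: 8.42
tool_pos: [0.4871, -0.2396, 0.1289]
orientation: [-2.109, -2.328, -0.0]
force: [0.8, 0.6, -0.8]
opening: 0.0253
gripper_force: 44.7
t: 8.75
tool_pos: [0.4948, -0.2793, 0.1284]
orientation: [-2.108, -2.327, -0.0]
force: [-0.3, -0.2, -1.7]
opening: 0.0252
gripper_force: 44.7
[ 0.49492    -0.27859295  0.12861498] yline 5.700675336968061 0.02545345626629965
```

View pics/w5.png

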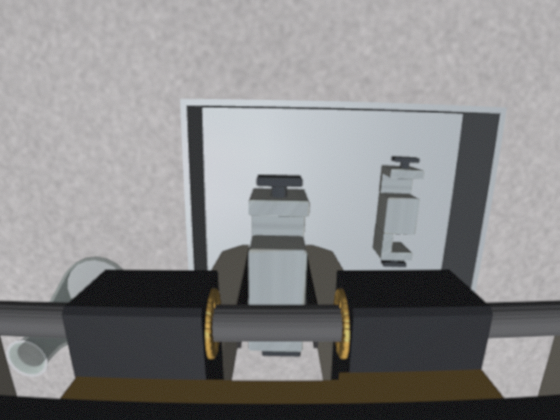

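The boss head is held crosswise at (278,265) over the near half of the boss bin, with the resident at (402,210). Quick check of the rim: left edge (187,180), +y edge (340,103).

```bash
python3 - <<'E'
from h import *
c=cam("wrist");print(ray(c,[(187,180),(340,103),(500,113)],.055))
E
python3 -m inch '[0,0,-35,0,0,0,0,-70,0,0,0,0,-100,0,0,0,0,-118,0,0,0,0,-119,0,0,0,0,-119,0,0]'
```

```text
[[ 0.43069821 -0.25561725  0.055     ]
 [ 0.52896018 -0.19408311  0.055     ]
 [ 0.63880985 -0.18774414  0.055     ]]
t: 9.35
tool_pos: [0.4949, -0.2777, 0.0094]
orientation: [-2.105, -2.33, 0.0]
force: [0.2, -0.9, -1.3]
opening: 0.0258
gripper_force: 44.8
```

```bash
python3 -m inch '[0,0,0,0,50,0,0,0,0,50,0,0,0,0,50,0,0,0,0,50,0,0,35,0,50,0,0,75,0,50,0,0,115,0,50,0,0,155,0,50,0,0,195,0,50,0,0,195,0,50]' && python3 -m inch '[0,0,0,0,50,0,0,0,0,50,0,0,0,0,50]'
python3 - <<'E'
from h import *
cv2.imwrite("pics/fin.png",cam("scene")["image"]);cv2.imwrite("pics/w6.png",cv2.vconcat([cam("wrist")["image"][:270],cam("side")["image"][90:]]))
E
```

```text
t: 10.18
tool_pos: [0.4992, -0.2822, 0.2163]
orientation: [2.098, 2.318, 0.003]
force: [1.5, -1.4, 1.1]
opening: 0.0467
gripper_force: 0.0
t: 10.43
tool_pos: [0.4945, -0.279, 0.2033]
orientation: [-2.107, -2.327, 0.001]
force: [-0.9, -0.1, -0.6]
opening: 0.0467
gripper_force: 0.0
```

View pics/w6.png

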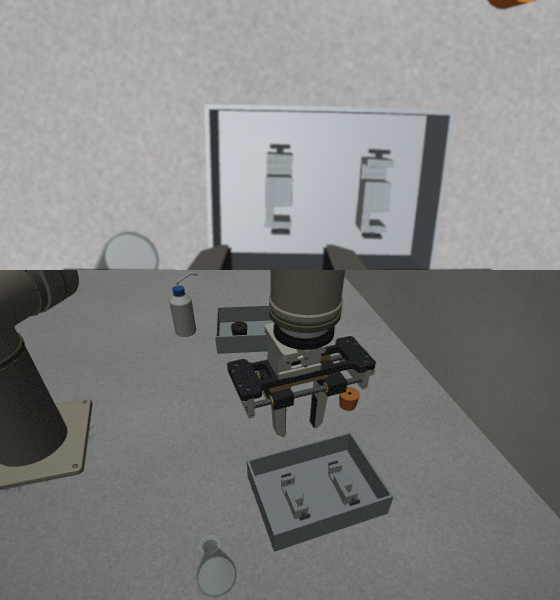

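Both boss heads lie in the right bin at (278,190) and (375,195). The loose stopper is in the left bin at (239,328), and the flask and wash bottle haven't moved. The wrist is clear, so I'm handing in.

```bash
python3 -c "
from plant import job
print(job.close_job())"
```

```text
the job is handed in; nothing more can be done
None
```

The stopper is in the stopper bin and the boss head is in the boss bin; the job was handed in after about 11 s of robot time. In the last pictures the flask and wash bottle stood where they were, but the arm hid the crucible; no move went near it.

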